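# Take the bench stack apart and set up the stations

### The arm

A 6-joint arm with a two-finger parallel gripper is mounted at the origin on the work surface. World frame = base frame: x ahead of the robot, y to its left, z up, the work surface at z = 0. Lengths are in m, angles in rad, forces in N, time in s.
With the tool pointing down it reaches from about 0.325 to 0.775 m from the base axis. Payload 9.3 kg.
Tool frame: the origin (TCP) lies on the front face of the gripper's body, between the roots of the fingers; the fingertips stand 73 mm ahead of it and the grasp point (between the pads) lies 54 mm ahead of it; y points along the fingers, z is the direction in which the jaws open and shut, and the axes are right-handed (so a half turn about y gives the same grasp; the last joint's range is limited). The gripper opens to 85 mm and grips with 20 to 120 N. Pads are 22 mm wide; open, the fingers measure 114 mm over their backs; the gripper's body (76 mm by 85 mm) begins 54 mm behind the grasp point. The pads swing forward as they close: fully open they stand 13 mm farther back than shut.
Start: joints at [-1.461, 0.259, 0.021, 1.334, 0, 1.418], TCP at [0.143, -0.531, 0.304] pointing down, gripper open.
Joint ranges: [-3.04, 3.04], [-0.91, 1.82], [-1.04, 1.36], [-1.92, 1.95], [-1.52, 1.45], [-3.14, 3.14]. Speed limits (rad/s): [2.22, 2.22, 2.79, 3.14, 3.14, 3.14].

### API

Orientations are given as [roll, pitch, yaw] about the fixed x, y, z axes, in that order (R = Rz(yaw) Ry(pitch) Rx(roll)).
In Python, from cell import bot gives the robot as it stands. Calls block until the motion is done:
- bot.move_ptp(position, orientation): joint-space move of the TCP to a pose.
- bot.servo_line(position, rot=None, speed=0.15): straight line of the TCP; rot=None keeps the orientation; speed is the mean speed in m/s.
- bot.movej(angles): joint-space move.
- bot.command_gripper(opening, force=None): finger opening in m; force is the grip in N (None keeps the last); returns when the fingers have stopped.
- bot.dwell(seconds).
- bot.solve_ik(position, orientation): joint angles nearest the present ones, or None.
- bot.read_camera(name): name is "scene" or "top"; returns the picture (384x512x3 uint8, blue, green, red); there is no depth.
- bot.get_calibration(name): a dict with "fx", "fy", "cx", "cy" (pixels), "view" (4x4, takes a point from world to camera coordinates). Camera axes: x right, y down, z forward; pixel columns grow to the right and rows downward; lengths in m; the calibration is good to about 2 mm. A picture is of the moment at which its call begins. get_calibration takes no time and is no camera call.
A pose or a line that the arm cannot do raises bot.PlanningError and nothing moves.
- bot.sign_off(): hands the job in, once; it reports no verdict.
Readings, each from a call of its own:
- bot.current_time_s(): time.
- bot.current_q(): joint angles.
- bot.current_qvel(): joint speeds.
- bot.current_effort(): joint torques, N m.
- bot.current_position(): TCP position.
- bot.current_tcp_rot(): TCP orientation.
- bot.current_ft_force(): force on the tool from outside, world axes, zero at the start.
- bot.current_wrist_torque(): the same for the moment, N m.
- bot.current_finger_gap(): finger opening in m.
Only numpy, scipy, OpenCV 4.12 (cv2) and the standard library are available. Lean on these libraries where they do the work, as an engineer would, in place of code of your own. Each camera call takes 0.05 s, during which the arm holds its last target.

### The job

Somebody has piled the morning's equipment into one stack on the lab bench. Take it apart from the top down and set each thing upright in the middle of its own place: first the steel weight on the pan of the balance, then the drilled metal block on the square heater plate (squared up with the plate) and the amber jar on the round cork, in either order, and last the long steel box on the ribbed grey mat, lying lengthwise along it. Set things down rather than dropping them, and do not shift the tube rack or the pen cup.

Things in the scene. Friction and masses are not known exactly. Their poses are not given: they have to be found in the camera images.
- weight_c (a point): Steel check weight: upright cylinder 28 mm in diameter and 34 mm high with a narrow neck and a 20 mm knob, 46 mm high in all, about 190 g. The point is on its axis 23 mm above its underside (on the cylindrical body); z is up. It starts alone on the top layer of the stack, standing on either the block or the jar.
- block_c (a point): Bare aluminium heating block, a 46 x 46 x 46 mm cube with four 12 mm holes in its top, about 200 g. The point is its centre, 23 mm above its underside; x and y are square to its sides. It starts on one half of the box's lid, its sides nearly parallel to the box's.
- jar_c (a point): Round amber glass jar with a flat white screw lid, 48 mm in diameter (lid 46 mm), 46 mm high, about 90 g. The point is on its axis 23 mm above its underside, z up. It starts on the other half of the box's lid; block and jar stand 84 mm apart, centre to centre, along the box's length.
- box_c (a point): Closed stainless steel instrument box 150 mm long (x), 60 mm wide (y), 44 mm high, about 400 g, with a dark seam below its lid (the lid does not open). The bottom of the stack, standing on the bench. The point is its centre, 22 mm above its underside.
- pan (a point): Round steel weighing pan, 88 mm in diameter, of a low white bench balance (135 x 120 mm, fixed to the bench, its body 38 mm high with a grey display strip on its -x side). The point is the middle of the pan's upper face, 46 mm above the bench; it does not give.
- plate (a point): Square dark steel plate, 84 x 84 mm, on a low grey block heater (135 x 120 mm, fixed, its body 42 mm high with a black knob on its -x side; cold). The point is the middle of the plate's upper face, 46 mm above the bench; x and y are square to the plate's edges.
- cork_top (a point): Round flat cork disc, 84 mm in diameter, 20 mm thick, fixed to the bench. The point is the middle of its upper face.
- mat_top (a point): Grey rectangular drying mat with thin dark ribs along its length, 184 mm long (x) by 94 mm wide (y), 8 mm thick, fixed to the bench. The point is the middle of its upper face.
- rack: Bystander: grey metal tube rack with two rows of yellow-capped tubes, 55 x 128 mm and 86 mm high, about 600 g, long along its y, loose on the bench at the far side. Origin at the centre of its underside. Leave it where it is.
- cup: Bystander: round grey pen cup, 72 mm in diameter (at the rim) and 90 mm high, pens to 130 mm, loose on the bench at the far side. Origin at the centre of its underside. Leave it where it is.
Things that resemble listed ones, but are neither listed nor needed, are in the scene too. Of the things shaped like the part that bears mat_top, the grey one is meant.

How it is judged:
On the way, in this order (a step that is already met when the one before it is completed fails the run):
1. the weight stands released on the balance pan (horizontal distance between weight_c and pan below 0.015 m and z of weight_c in the frame of pan between 0.018 and 0.028 m and angle between weight_c's own z axis and vertical below 0.1 rad and contact force between the fingers and weight below 0.1 N and linear speed of weight below 0.02 m/s), for 0.2 s.
2. the block stands released on the heater plate and the jar on the cork (horizontal distance between block_c and plate below 0.013 m and z of block_c in the frame of plate between 0.018 and 0.028 m and angle between each of block_c, jar_c's own z axis and vertical below 0.1 rad and contact force between the fingers and block below 0.1 N and linear speed of each of block, jar below 0.02 m/s and (angle between the x axis of block_c and the x axis of plate, either way round below 0.2 rad or angle between the x axis of block_c and the y axis of plate, either way round below 0.2 rad) and horizontal distance between jar_c and cork_top below 0.014 m and z of jar_c in the frame of cork_top between 0.018 and 0.028 m and contact force between the fingers and jar below 0.1 N), for 0.2 s.
3. the box lies released on the mat (horizontal distance between box_c and mat_top below 0.015 m and z of box_c in the frame of mat_top between 0.017 and 0.027 m and angle between box_c's own z axis and vertical below 0.1 rad and contact force between the fingers and box below 0.1 N and linear speed of box below 0.02 m/s and angle between the x axis of box_c and the x axis of mat_top, either way round below 0.17 rad), for 0.2 s.
At the end, for the whole second after the job is handed in: All four released, at rest, upright (0.1 rad) on their own places (height within 5 mm): weight within 15 mm of the pan's middle; block within 13 mm of the plate's, square within 0.2 rad; jar within 14 mm of the cork's; box within 15 mm of the mat's, along it within 0.17 rad (all of step 1 and all of step 2 and all of step 3); the robot touches nothing.
It fails at once if a thing is dropped or knocked off (faster than 0.7 m/s while not held, as after a fall of 25 mm) ((linear speed of weight above 0.7 m/s and contact force between the fingers and weight below 0.05 N) or (linear speed of block above 0.7 m/s and contact force between the fingers and block below 0.05 N) or (linear speed of jar above 0.7 m/s and contact force between the fingers and jar below 0.05 N) or (linear speed of box above 0.7 m/s and contact force between the fingers and box below 0.05 N)).
It fails at once if the tube rack or the pen cup is moved by more than 20 mm (distance of any of rack, cup from where it was at the start of the episode above 0.02 m).
It also fails if it takes over 122 s, if anything falls off the work surface, if the arm or the gripper's body presses on something with over 40 N, if the wrist force passes 120 N, or if a joint passes its speed limit or range.

## Working session

There is one attempt and no reset: what is moved stays moved. The work goes in short steps, each a Python script; the robot and the scene stay as the last script left them, time stands still between calls to the robot, and variables do not carry over. Pictures are saved under pics/ and viewed, and the job is handed in when it is done.

```bash
mkdir -p pics; ls
python3 - <<'E'
from cell import bot
import cv2,numpy as np
for n in("scene","top"):
    cv2.imwrite(f"pics/{n}0.png",bot.read_camera(n)); c=bot.get_calibration(n); print(n,c)
print(bot.current_time_s(),bot.current_tcp_rot(),bot.current_position(),bot.current_finger_gap())
E
```

```text
pics
scene {'fx': 362.6055501100479, 'fy': 362.6055501100479, 'cx': 253.31535651404596, 'cy': 195.44070182043941, 'view': array([[-0.10597216,  0.99417938,  0.01942297, -0.05371606],
       [ 0.72368935,  0.09050626, -0.68416543, -0.32955717],
       [-0.68194107, -0.05844629, -0.72906818,  1.49133619],
       [ 0.        ,  0.        ,  0.        ,  1.        ]])}
top {'fx': 388.36687751705404, 'fy': 388.36687751705404, 'cx': 264.69017706631126, 'cy': 194.0185286741698, 'view': array([[ 0.03950064, -0.99920435,  0.00550973,  0.08588844],
       [-0.97631891, -0.03976851, -0.21264961,  0.5329894 ],
       [ 0.21269953,  0.00302054, -0.97711299,  1.08488099],
       [ 0.        ,  0.        ,  0.        ,  1.        ]])}
0.1 [-1.57199515e+00  2.06282478e-04 -2.87875577e+00] [ 0.1428744  -0.53092681  0.30333539] 0.08528455121573675
```

View pics/scene0.png

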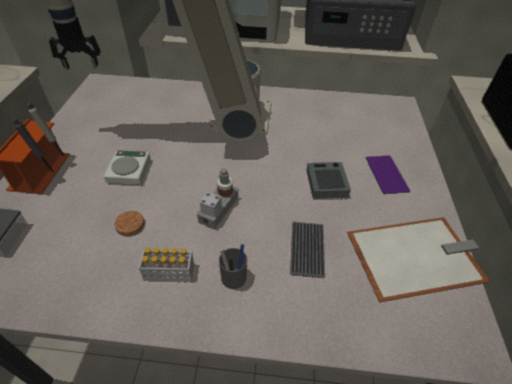

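View pics/top0.png

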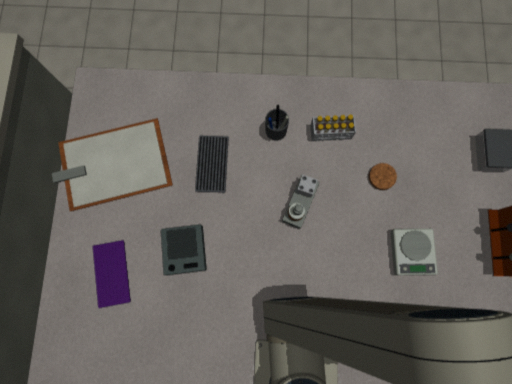

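The scene camera shows the stack at about (218,200), with the weight on the jar. In the top view I see the mat at about (212,164), the heater at (183,248), the cork at (382,176), the balance at (415,250), the cup at (277,124) and the rack at (333,127). I'll enlarge these next.

Run:
```python
import cv2,numpy as np
t=cv2.imread("pics/top0.png");s=cv2.imread("pics/scene0.png")
def crop(im,c0,r0,w,h,k,out,step=10):
    p=cv2.resize(im[r0:r0+h,c0:c0+w],None,fx=k,fy=k,interpolation=cv2.INTER_CUBIC)
    for c in range((c0//step+1)*step,c0+w,step):
        cv2.line(p,((c-c0)*k,0),((c-c0)*k,6),(0,255,255),1);cv2.putText(p,str(c),((c-c0)*k-8,16),0,.32,(0,0,255),1)
    for r in range((r0//step+1)*step,r0+h,step):
        cv2.line(p,(0,(r-r0)*k),(6,(r-r0)*k),(0,255,255),1);cv2.putText(p,str(r),(8,(r-r0)*k+4),0,.32,(0,0,255),1)
    cv2.imwrite(out,p)
crop(t,265,160,70,75,8,"pics/a_stack.png",5)
crop(t,150,120,100,165,3,"pics/a_left.png")
crop(t,350,145,100,140,4,"pics/a_right.png")
crop(s,180,155,75,75,8,"pics/a_sstack.png",5)
```

```text
(no output)
```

View pics/a_stack.png

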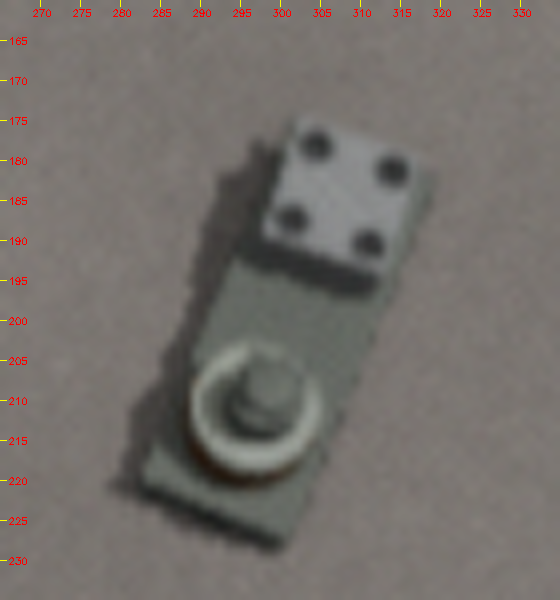

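View pics/a_sstack.png

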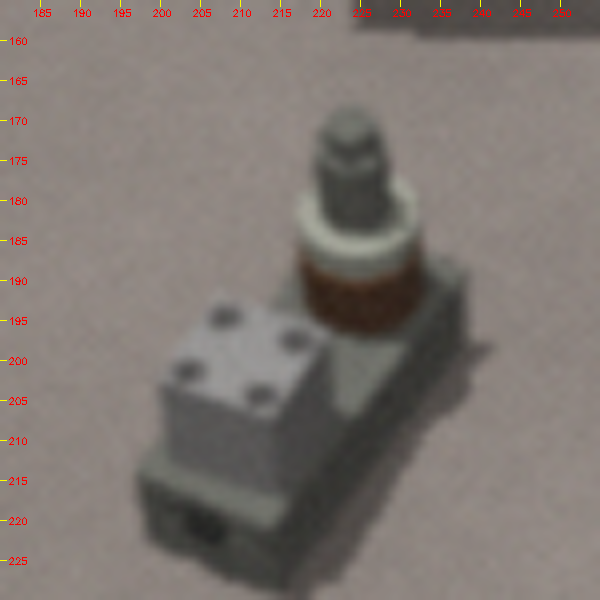

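View pics/a_left.png

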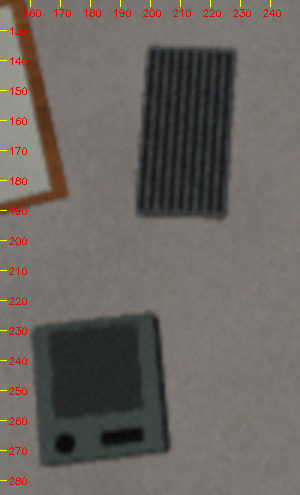

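View pics/a_right.png

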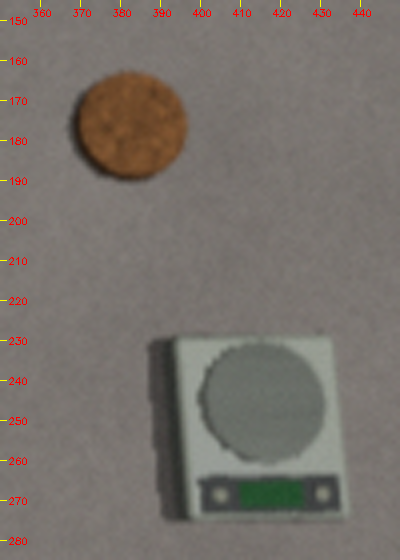

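```bash
cat > h.py <<'E'
from cell import bot
import cv2,numpy as np
CAL={n:bot.get_calibration(n) for n in("scene","top")}
def ray(n,u,v):
    c=CAL[n];V=np.array(c["view"]);R=V[:3,:3];o=-R.T@V[:3,3]
    return o,R.T@np.array([(u-c["cx"])/c["fx"],(v-c["cy"])/c["fy"],1])
def at(n,u,v,z):
    o,d=ray(n,u,v);return (o+d*(z-o[2])/d[2])[:2]
def proj(n,P):
    c=CAL[n];V=np.array(c["view"]);q=np.atleast_2d(P)@V[:3,:3].T+V[:3,3]
    return np.c_[q[:,0]/q[:,2]*c["fx"]+c["cx"],q[:,1]/q[:,2]*c["fy"]+c["cy"]]
def crop(im,c0,r0,w,h,k,out,step=10,polys=(),n=None):
    p=cv2.resize(im[r0:r0+h,c0:c0+w],None,fx=k,fy=k,interpolation=cv2.INTER_CUBIC)
    for P,col in polys:
        q=(proj(n,P)-[c0,r0]+.5)*k-.5
        cv2.polylines(p,[np.round(q*8).astype(np.int32)],True,col,1,cv2.LINE_AA,3)
    for c in range((c0//step+1)*step,c0+w,step):
        x=int((c-c0+.5)*k);cv2.line(p,(x,0),(x,6),(0,255,255),1);cv2.putText(p,str(c),(x-8,16),0,.32,(0,0,255),1)
    for r in range((r0//step+1)*step,r0+h,step):
        y=int((r-r0+.5)*k);cv2.line(p,(0,y),(6,y),(0,255,255),1);cv2.putText(p,str(r),(8,y+4),0,.32,(0,0,255),1)
    cv2.imwrite(out,p)
def circ(xy,r,z):
    a=np.linspace(0,2*np.pi,40,endpoint=False);return np.c_[xy[0]+r*np.cos(a),xy[1]+r*np.sin(a),0*a+z]
def rect(xy,lx,ly,yaw,z):
    c,s=np.cos(yaw),np.sin(yaw);P=np.array([[1,1],[-1,1],[-1,-1],[1,-1]])*[lx/2,ly/2]@np.array([[c,s],[-s,c]])
    return np.c_[P+xy,np.full(4,z)]
E
python3 - <<'E'
from h import *
A=lambda n,u,v,z:print(at(n,u-.45,v-.45,z).round(4),n,(u,v,z))
print("cams",ray("top",0,0)[0].round(3),ray("scene",0,0)[0].round(3))
A("top",298.8,207.5,.136);A("scene",223.75,170.6,.136)
A("top",297,210.9,.09);A("scene",224.9,182,.09)
A("top",307.78,184.3,.09);A("scene",210.5,199.5,.09)
for p in[(317,145),(392,171),(368,243),(292,218)]:A("top",265+p[0]/8,160+p[1]/8,.09)
A("top",383,176.2,.02);A("top",415.75,245.75,.046)
print("mat")
for p in[(150,47),(236,50),(226,217),(137,213)]:A("top",150+p[0]/3,120+p[1]/3,.008)
print("plate")
for p in[(50,326),(137,320),(144,410),(54,418)]:A("top",150+p[0]/3,120+p[1]/3,.046)
A("scene",128.5,222,.02);A("scene",125.5,165,.046);A("scene",328,178,.046);A("scene",307.5,248,.008)
A("top",277,126,.09);A("top",333,126,.08)
E
```

```text
cams [0.286 0.104 1.173] [1.25  0.17  0.863]
[0.4795 0.0142] top (298.8, 207.5, 0.136)
[0.4796 0.0139] scene (223.75, 170.6, 0.136)
[0.4781 0.0152] top (297, 210.9, 0.09)
[0.4804 0.0156] scene (224.9, 182, 0.09)
[ 0.5568 -0.0141] top (307.78, 184.3, 0.09)
[ 0.5566 -0.014 ] scene (210.5, 199.5, 0.09)
[ 0.5747 -0.0047] top (304.625, 178.125, 0.09)
[ 0.5662 -0.0318] top (314.0, 181.375, 0.09)
[ 0.5393 -0.0236] top (311.0, 190.375, 0.09)
[0.5474 0.0038] top (301.5, 187.25, 0.09)
[ 0.6094 -0.2525] top (383, 176.2, 0.02)
[ 0.3976 -0.3341] top (415.75, 245.75, 0.046)
mat
[0.7221 0.3213] top (200.0, 135.66666666666666, 0.008)
[0.7225 0.2303] top (228.66666666666669, 136.66666666666666, 0.008)
[0.5415 0.2298] top (225.33333333333331, 192.33333333333331, 0.008)
[0.542  0.3211] top (195.66666666666666, 191.0, 0.008)
plate
[0.4181 0.3895] top (166.66666666666666, 228.66666666666669, 0.046)
[0.4273 0.3057] top (195.66666666666666, 226.66666666666669, 0.046)
[0.3413 0.2923] top (198.0, 256.66666666666663, 0.046)
[0.3304 0.3775] top (168.0, 259.33333333333337, 0.046)
[ 0.6129 -0.2541] scene (128.5, 222, 0.02)
[ 0.3987 -0.3333] scene (125.5, 165, 0.046)
[0.3762 0.3365] scene (328, 178, 0.046)
[0.6343 0.276 ] scene (307.5, 248, 0.008)
[0.7312 0.0801] top (277, 126, 0.09)
[ 0.7423 -0.0879] top (333, 126, 0.08)
```

```bash
cat > ov.py <<'E'
from h import *
G=(0,255,0);Y=(0,255,255);M=(255,0,255)
EST=dict(w=(.4796,.014),jar=(.479,.0155),block=(.5567,-.014,-.303),box=(.518,.0007,-.364),pan=(.398,-.3335),plate=(.379,.341,.133),cork=(.6105,-.253),mat=(.632,.2756,0.0))
def polys(E=EST):
    o=[]
    o+=[(circ(E['w'],.010,.136),G),(circ(E['jar'],.023,.09),Y)]
    b=E['block'];o+=[(rect(b[:2],.046,.046,b[2],.09),G)]
    b=E['box'];o+=[(rect(b[:2],.15,.06,b[2],z),M) for z in(0.,.044)]
    o+=[(circ(E['pan'],.044,.046),G),(circ(E['cork'],.042,.02),G)]
    b=E['plate'];o+=[(rect(b[:2],.084,.084,b[2],.046),G)]
    b=E['mat'];o+=[(rect(b[:2],.184,.094,b[2],.008),G)]
    return o
def show(tag):
    t=cv2.imread("pics/top0.png");s=cv2.imread("pics/scene0.png");P=polys()
    crop(t,265,160,70,75,8,f"pics/{tag}_ts.png",5,P,"top")
    crop(t,155,125,90,150,4,f"pics/{tag}_tl.png",10,P,"top")
    crop(t,355,150,100,140,4,f"pics/{tag}_tr.png",10,P,"top")
    crop(s,185,160,65,75,8,f"pics/{tag}_ss.png",5,P,"scene")
    crop(s,280,150,90,140,4,f"pics/{tag}_sl.png",10,P,"scene")
    crop(s,100,140,60,110,5,f"pics/{tag}_sr.png",10,P,"scene")
    I=[cv2.imread(f"pics/{tag}_{k}.png") for k in("tl","tr","sl","sr")]
    a=np.zeros((600,800,3),np.uint8);a[:600,:360]=I[0];a[:560,380:780]=I[1];cv2.imwrite(f"pics/{tag}_T.png",a)
    a=np.zeros((600,800,3),np.uint8);a[:560,:360]=I[2];a[:550,380:680]=I[3];cv2.imwrite(f"pics/{tag}_S.png",a)
E
python3 -c "
from ov import *
show('b')"
```

```text
(no output)
```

View pics/b_ts.png

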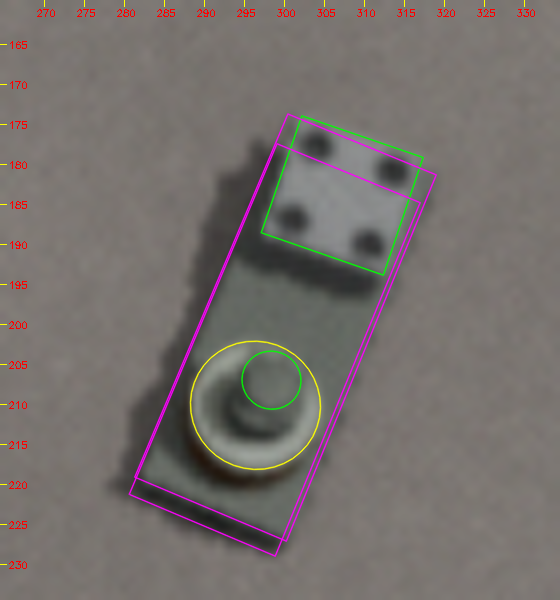

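View pics/b_ss.png

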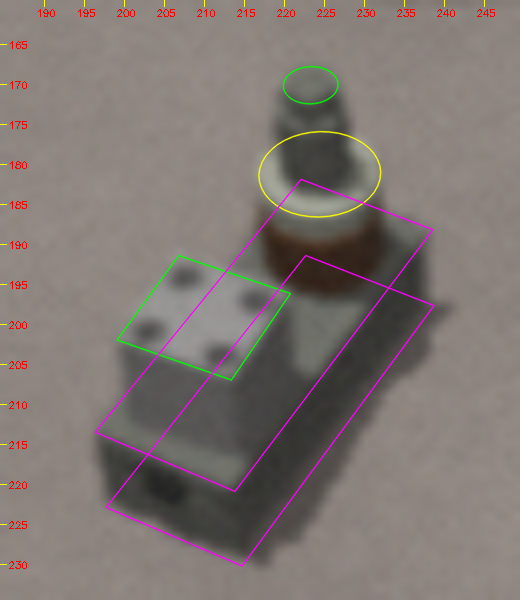

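View pics/b_T.png

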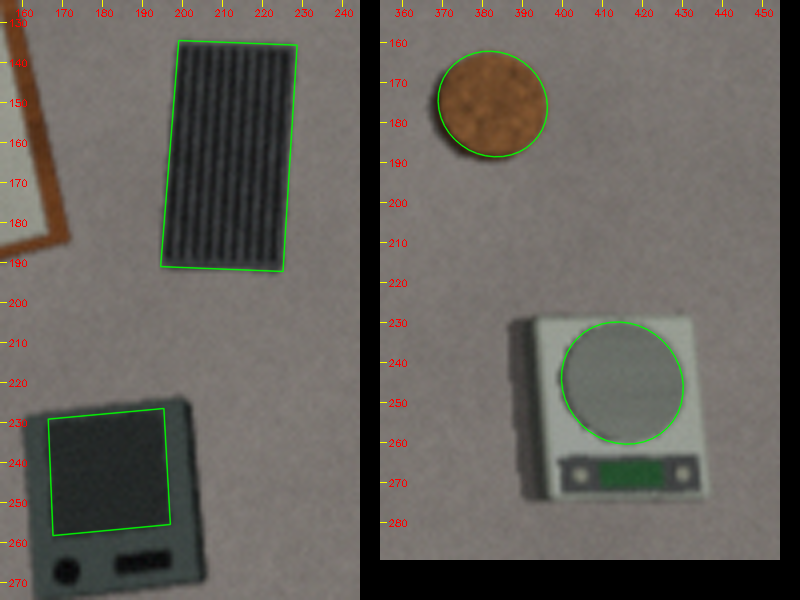

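View pics/b_S.png

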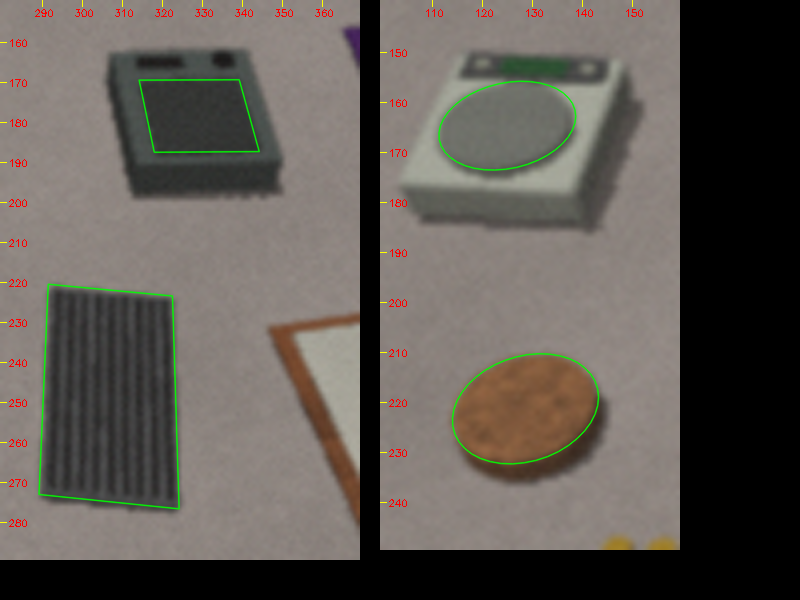

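The overlays match in both cameras to within about a pixel. The purple rectangle is the decoy, and the weight stands on the jar. Next I'll check where the fingertips project, open and partly closed, to settle the finger-length ambiguity.

Run:
```python
from h import *
p=bot.current_position()
for d in(0,.054,.06,.073,.086):print(d,proj("scene",p-[0,0,d]).round(1))
crop(bot.read_camera("scene"),40,0,70,75,6,"pics/g_open.png",5)
bot.command_gripper(.045,force=40);print(bot.current_finger_gap(),bot.current_time_s())
crop(bot.read_camera("scene"),40,0,70,75,6,"pics/g_45.png",5)
a=np.hstack([cv2.imread("pics/g_open.png")[:,:400],cv2.imread("pics/g_45.png")[:,:400]]);cv2.imwrite("pics/g.png",a)
for n in range(1):
  q=bot.solve_ik([.4796,.014,.2],[-np.pi/2,0,-1.5]);print(q)
```

```text
0 [[75.4 50.3]]
0.054 [[80.7 65.7]]
0.06 [[81.3 67.3]]
0.073 [[82.5 70.9]]
0.086 [[83.7 74.4]]
0.04487449913593292 0.625
[-0.14594888  0.19684683 -0.33593083  1.03801866  0.          1.35405112]
```

View pics/g.png

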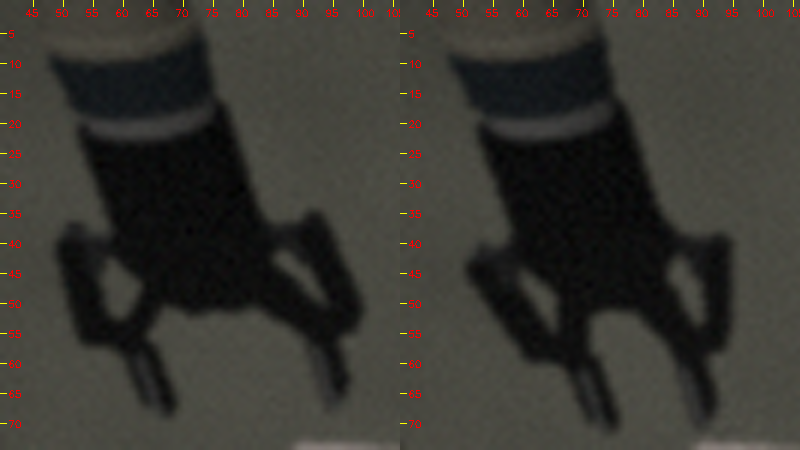

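The fingertips reach no more than about 73 mm (roughly 63 mm fully open), so the grasp heights are safe. Picking up the weight.

```bash
cat > m.py <<'E'
from h import *
H=-np.pi/2
def rot(y):return [H,0,y]
def pick(xy,yaw,ztcp,op,grip,force,zup):
    bot.command_gripper(op,force=force)
    bot.move_ptp([*xy,zup],rot(yaw)); print("above",bot.current_position().round(4),bot.current_time_s())
    bot.servo_line([*xy,ztcp],speed=.1); f0=bot.current_ft_force()
    print("down",bot.current_position().round(4),f0.round(1))
    bot.command_gripper(grip,force=force); print("gap",bot.current_finger_gap())
    bot.servo_line([*xy,ztcp+.012],speed=.05); print("lift",bot.current_ft_force().round(2),bot.current_finger_gap())
    bot.servo_line([*xy,zup],speed=.12)
    print(bot.current_time_s(),"gap",bot.current_finger_gap(),bot.current_ft_force().round(2))
def place(xy,yaw,ztcp,zup,op):
    bot.move_ptp([*xy,zup],rot(yaw)); print("above",bot.current_position().round(4),bot.current_time_s())
    bot.servo_line([*xy,ztcp+.015],speed=.12);bot.servo_line([*xy,ztcp],speed=.03)
    bot.dwell(.2);print("down",bot.current_position().round(4),bot.current_ft_force().round(2),bot.current_finger_gap())
    bot.command_gripper(op); bot.dwell(.2)
    print("rel",bot.current_ft_force().round(2),bot.current_finger_gap())
    bot.servo_line([*xy,zup],speed=.15); print(bot.current_time_s())
E
python3 - <<'E'
from m import *
pick((.4796,.0142),-.364,.168,.050,.015,40,.26)
crop(bot.read_camera("scene"),170,130,100,110,6,"pics/c1.png",10)
E
```

```text
above [0.4798 0.0135 0.26  ] 3.1917
down [0.4799 0.0141 0.1685] [ 0.3 -0.4  0.1]
gap 0.027013402584189387
lift [-0.04 -0.28 -3.05] 0.026477112567760197
5.7917 gap 0.026886842536662257 [-0.36 -0.26 -1.37]
```

View pics/c1.png

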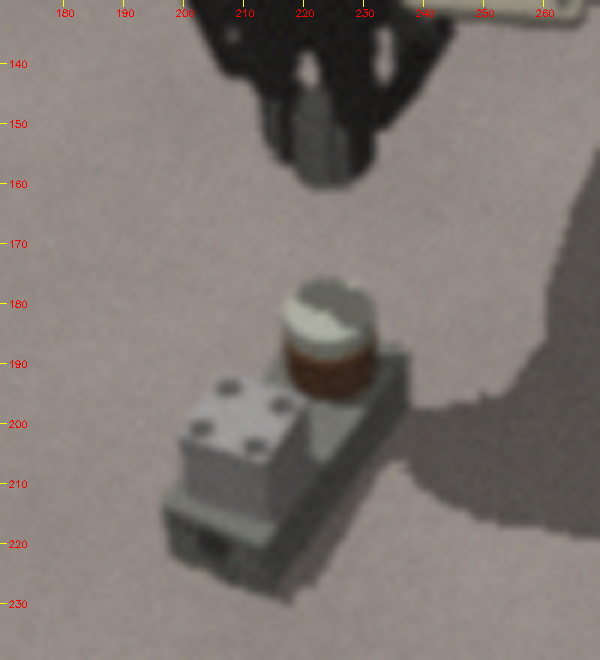

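The weight is held (27 mm gap), with its underside at about (223,161). The jar and block look unmoved. Placing the weight on the pan.

Run:
```python
from m import *
place((.398,-.3337),-.364,.1250,.22,.052)
bot.move_ptp([.45,-.1,.26],rot(-.33))
crop(bot.read_camera("scene"),90,130,80,70,6,"pics/d1.png",10)
crop(bot.read_camera("top"),380,210,80,80,6,"pics/d2.png",10)
cv2.imwrite("pics/d2.png",np.hstack([cv2.imread("pics/d1.png")[:420,:320],cv2.imread("pics/d2.png")[:420]]))
crop(bot.read_camera("top"),255,150,90,90,6,"pics/d3.png",10)
```

```text
above [ 0.3984 -0.3329  0.2201] 7.1917
down [ 0.398  -0.3337  0.1251] [-0.76  0.5  -2.06] 0.026728778132577742
rel [-0.14 -0.33 -0.28] 0.052150885915468424
10.2083
```

View pics/d2.png

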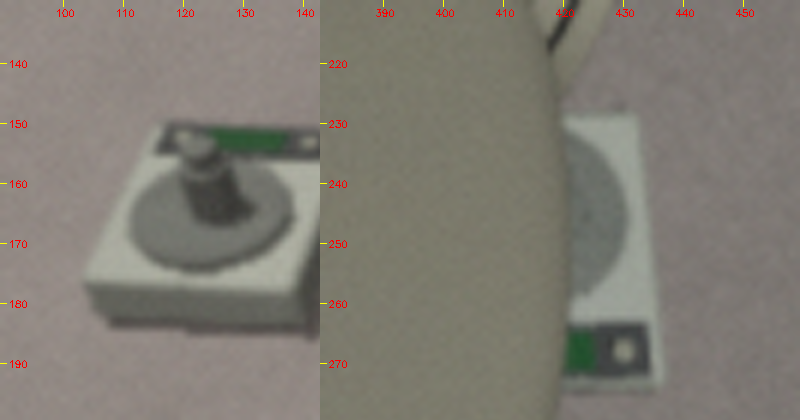

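View pics/d3.png

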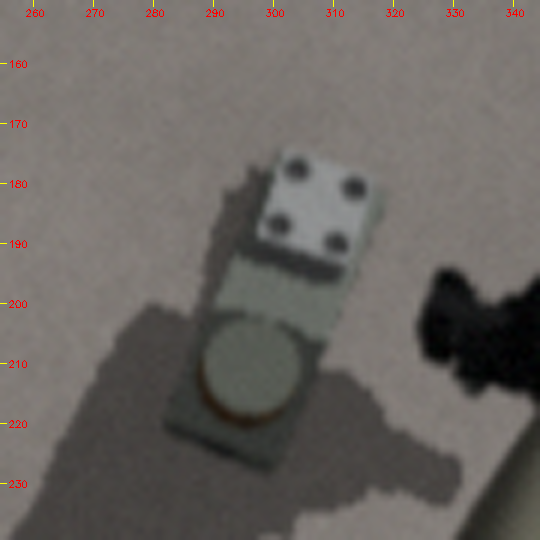

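Run:
```python
from m import *
print(proj("scene",[[.398,-.3337,.092],[.398,-.3337,.046]]).round(1))
pick((.5567,-.0140),-.303,.121,.070,.030,45,.24)
crop(bot.read_camera("scene"),160,110,120,120,5,"pics/e1.png",10)
```

```text
[[121.6 153.8]
 [125.  164.4]]
above [ 0.5568 -0.0134  0.2395] 12.2417
down [ 0.557  -0.0141  0.1216] [-0.1 -0.2  0.8]
gap 0.04569015442006332
lift [ 0.12  0.29 -1.16] 0.045653900647918765
15.35 gap 0.04533124968450788 [ 0.75  0.13 -2.12]
```

View pics/e1.png

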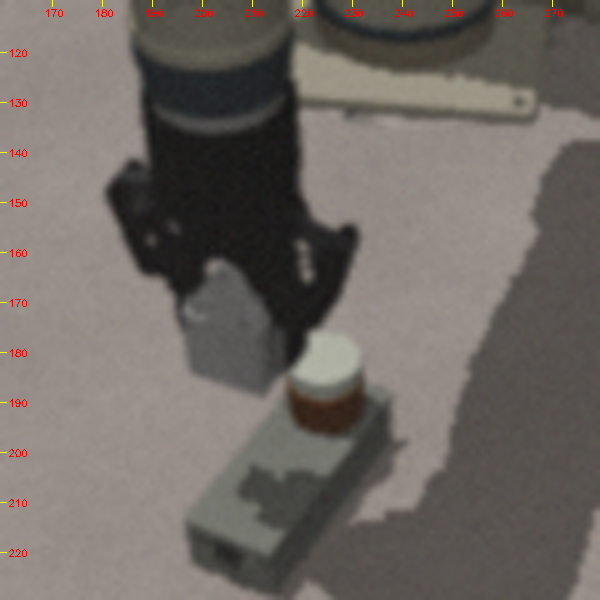

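The weight's knob is at about (123,154), and the expected position for a centred weight is (121.6,153.8), so it is within a few mm. The block is held, with its lower edge at about (190–213, 185). Placing it on the plate.

Run:
```python
from m import *
place((.379,.341),.133,.1236,.22,.070)
bot.move_ptp([.45,.15,.26],rot(-.2))
crop(bot.read_camera("top"),150,215,70,65,6,"pics/f1.png",10)
crop(bot.read_camera("scene"),295,140,70,65,6,"pics/f2.png",10)
crop(bot.read_camera("scene"),185,160,65,75,6,"pics/f3.png",10)
a=np.hstack([cv2.imread("pics/f1.png")[:390,:400],cv2.imread("pics/f2.png")[:390,:400]]);cv2.imwrite("pics/f.png",a)
```

```text
above [0.3797 0.3405 0.22  ] 16.875
down [0.3788 0.3409 0.1236] [-2.12 -1.73  4.31] 0.045770450991773966
rel [ 0.02 -0.8  -0.26] 0.07027825020254758
19.9083
```

View pics/f.png

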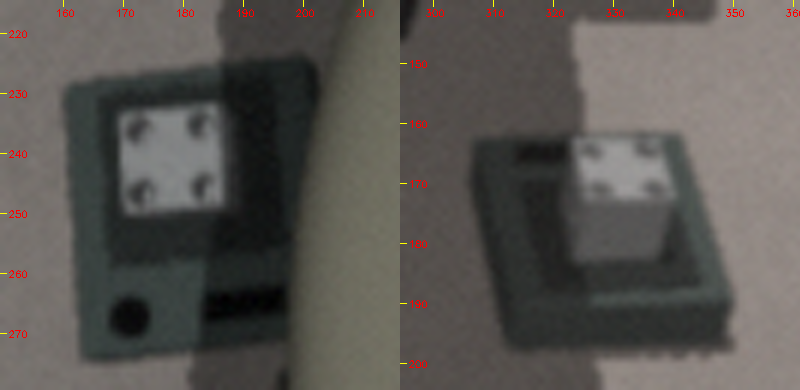

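View pics/f3.png

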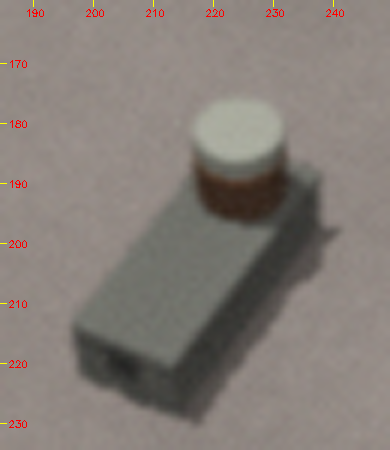

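Run:
```python
from h import *
print(at("top",178.25,241.1,.092),at("scene",332,167.6,.092))
h=[at("top",150+(x+.5)/6-.5,215+(y+.5)/6-.5,.092) for x,y in[(140,130),(203,125),(205,188),(140,193)]]
for i in range(4):
    d=h[(i+1)%4]-h[i];print(np.linalg.norm(d).round(4),np.arctan2(d[1],d[0]).round(3))
print(proj("scene",[[.379,.341,.092]]),proj("top",[[.379,.341,.092]]))
```

```text
[0.37831369 0.34120735] [0.37784955 0.34276634]
0.0291 -1.451
0.0291 -3.026
0.0299 1.687
0.029 0.09
[[331.45251044 167.7963188 ]] [[178.34618655 240.85491208]]
```

The block stands within about 2 mm of the plate's middle, at yaw about 0.11 against 0.13 for the plate. Now the jar.

Run:
```python
from m import *
pick((.479,.0155),-.364,.119,.070,.030,35,.24)
crop(bot.read_camera("scene"),160,110,120,120,5,"pics/i1.png",10)
z=bot.current_position()
```

```text
above [0.479  0.0152 0.2399] 21.7333
down [0.4793 0.0155 0.1195] [-0.7 -0.2 -0.7]
gap 0.04707243545165618
lift [ 0.29  0.29 -1.64] 0.0470344594110068
24.875 gap 0.047145745968444126 [-0.56  0.16 -1.62]
```

View pics/i1.png

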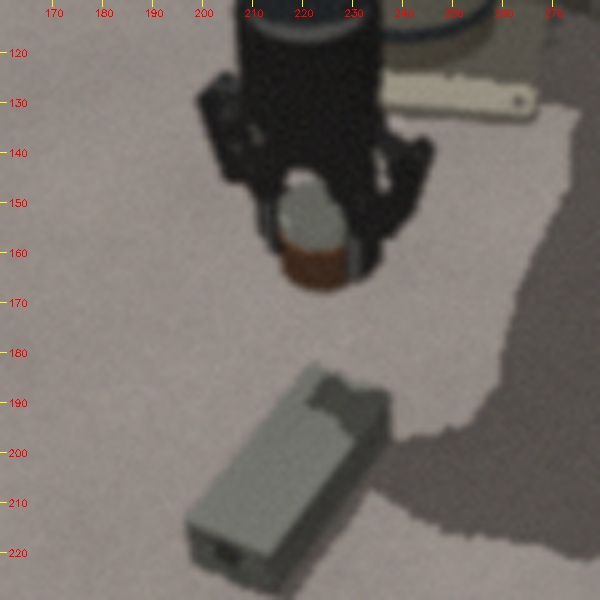

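The jar is held (47 mm gap) and the box hasn't moved. Setting the jar on the cork.

Run:
```python
from m import *
place((.6105,-.253),-.364,.0957,.22,.070)
bot.move_ptp([.45,-.28,.3],rot(-.5))
s=bot.read_camera("scene");t=bot.read_camera("top")
cv2.imwrite("pics/j_s.png",s);cv2.imwrite("pics/j_t.png",t)
crop(s,185,160,65,75,8,"pics/j1.png",5)
crop(t,255,150,80,90,6,"pics/j2.png",5)
crop(s,100,185,60,50,6,"pics/j3.png",5,[(circ((.6105,-.253),.023,.066),(0,255,0))],"scene")
crop(t,355,150,60,50,6,"pics/j4.png",5,[(circ((.6105,-.253),.023,.066),(0,255,0))],"top")
cv2.imwrite("pics/j34.png",np.hstack([cv2.imread("pics/j3.png"),cv2.imread("pics/j4.png")]))
```

```text
above [ 0.6103 -0.2518  0.2202] 26.075
down [ 0.6103 -0.2529  0.0958] [-3.05  1.49  4.58] 0.0467432807735995
rel [ 0.03 -0.1   0.09] 0.06968110611855
29.5083
```

View pics/j34.png

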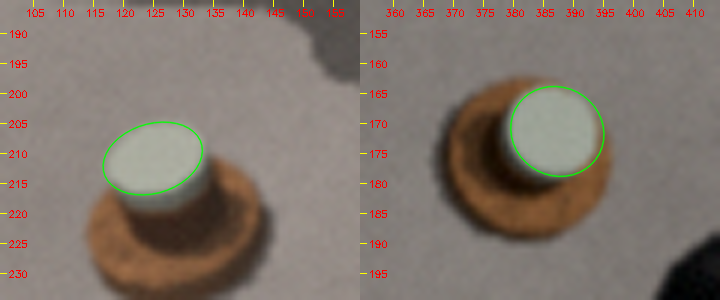

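View pics/j1.png

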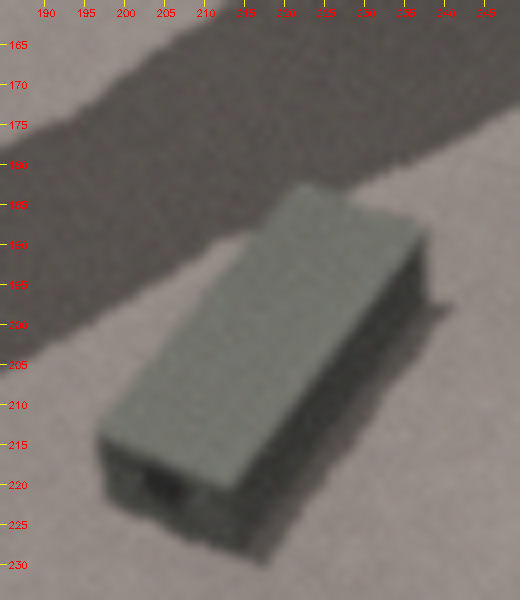

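View pics/j2.png

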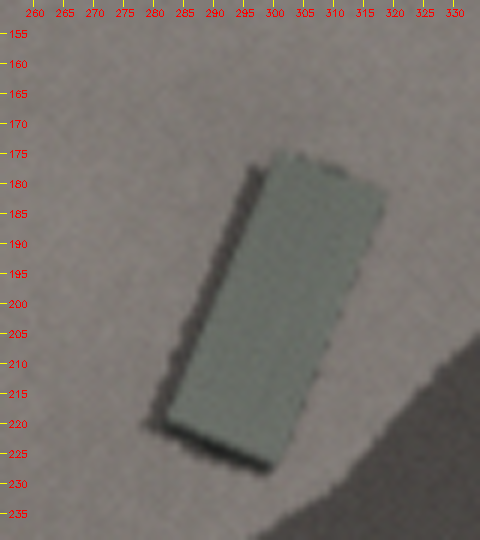

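The jar's lid matches the predicted circle in both views. The box lid corners are now fully visible, so I'll fit its pose to them.

Run:
```python
from h import *
from scipy.optimize import least_squares
T=[(255+(x+.5)/6-.5,150+(y+.5)/6-.5) for x,y in[(280,152),(385,190),(275,463),(165,418)]]
S=[(185+(x+.5)/8-.5,160+(y+.5)/8-.5) for x,y in[(97,430),(233,490),(428,230),(303,183)]]
for n,L in(("top",T),("scene",S)):
    C=np.array([at(n,*p,.044) for p in L]);print(n,C.round(4).tolist(),C.mean(0).round(4))
    for i in range(4):
        d=C[(i+1)%4]-C[i];print(np.linalg.norm(d).round(4),np.arctan2(d[1],d[0]).round(3))
b=(.518,.0007,-.35)
s=cv2.imread("pics/j_s.png");t=cv2.imread("pics/j_t.png")
P=[(rect(b[:2],.15,.06,b[2],z),(255,0,255)) for z in(0,.044)]
crop(s,190,165,55,75,7,"pics/k1.png",5,P,"scene");crop(t,270,165,57,75,7,"pics/k2.png",5,P,"top")
cv2.imwrite("pics/k.png",np.hstack([cv2.imread("pics/k1.png"),cv2.imread("pics/k2.png")]))
```

```text
top [[0.5952, -0.0004], [0.5777, -0.0532], [0.4384, -0.001], [0.4583, 0.0532]] [ 5.174e-01 -3.000e-04]
0.0557 -1.891
0.1488 2.783
0.0578 1.218
0.147 -0.373
scene [[0.5765, -0.0533], [0.5984, 0.0014], [0.4592, 0.0538], [0.4394, 0.0007]] [0.5184 0.0006]
0.059 1.19
0.1487 2.782
0.0566 -1.927
0.1473 -0.376
```

View pics/k.png

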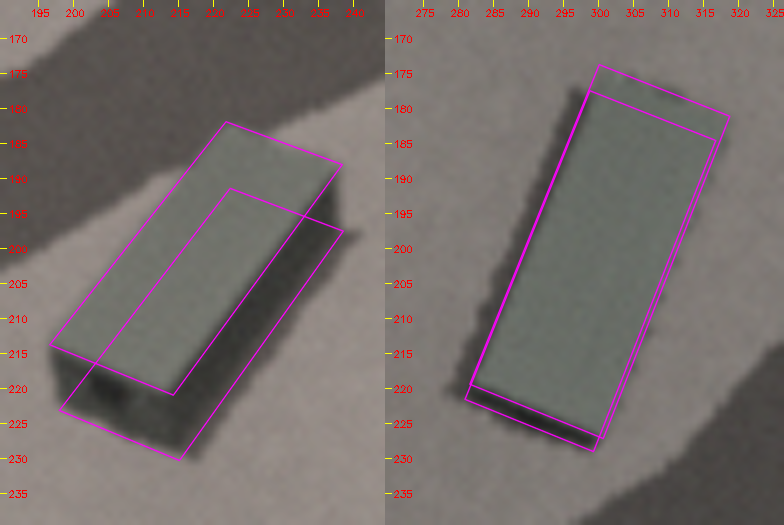

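Fitted box pose is (0.518, 0.0003) with yaw −0.367, and the measured sides are about 148 x 58 mm against 150 x 60. Moving the box.

Run:
```python
from m import *
pick((.518,.0003),-.367,.079,.080,.040,80,.27)
crop(bot.read_camera("scene"),140,100,140,120,5,"pics/l1.png",10)
```

```text
above [ 5.182e-01 -4.000e-04  2.702e-01] 31.75
down [5.182e-01 3.000e-04 7.940e-02] [-0.1 -0.1 -0.3]
gap 0.059054043302107534
lift [-0.49  0.03 -3.81] 0.0585887108436155
36.1667 gap 0.0586670611633946 [-0.03 -0.93 -3.53]
```

View pics/l1.png

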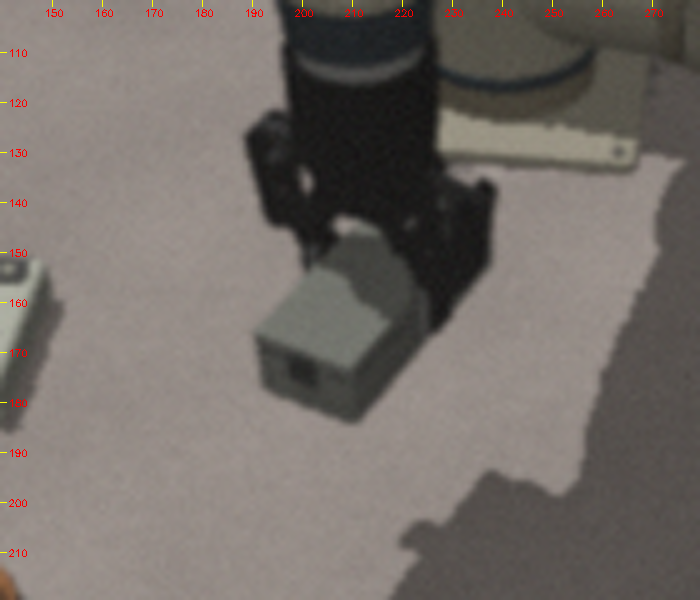

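The box is held level (59 mm gap, 3.8 N of weight on the wrist). Placing it on the mat.

Run:
```python
from m import *
place((.632,.2756),0.0,.0872,.26,.080)
bot.move_ptp([.40,0.0,.33],rot(0))
s=bot.read_camera("scene");t=bot.read_camera("top")
cv2.imwrite("pics/n_s.png",s);cv2.imwrite("pics/n_t.png",t)
P=[(rect((.632,.2756),.15,.06,0,.052),(255,0,255)),(rect((.632,.2756),.184,.094,0,.008),(0,255,0)),(rect((.379,.341),.046,.046,.133,.092),(0,255,0)),(circ((.398,-.3335),.010,.092),(0,255,0)),(circ((.6105,-.253),.023,.066),(0,255,0))]
crop(s,275,145,90,140,4,"pics/n1.png",10,P,"scene")
crop(t,155,125,90,140,4,"pics/n2.png",10,P,"top")
cv2.imwrite("pics/n.png",np.hstack([cv2.imread("pics/n1.png"),cv2.imread("pics/n2.png")]))
crop(s,95,140,65,100,5,"pics/n3.png",10,P,"scene");crop(t,365,155,80,100,5,"pics/n4.png",10,P,"top")
cv2.imwrite("pics/nr.png",np.hstack([cv2.imread("pics/n3.png"),cv2.imread("pics/n4.png")]))
```

```text
above [0.632  0.2744 0.2602] 37.3583
down [0.6318 0.2756 0.0878] [-4.01 -1.18  6.04] 0.05883723165821221
rel [0.92 0.81 0.44] 0.07990105598448174
41.5167
```

View pics/n.png

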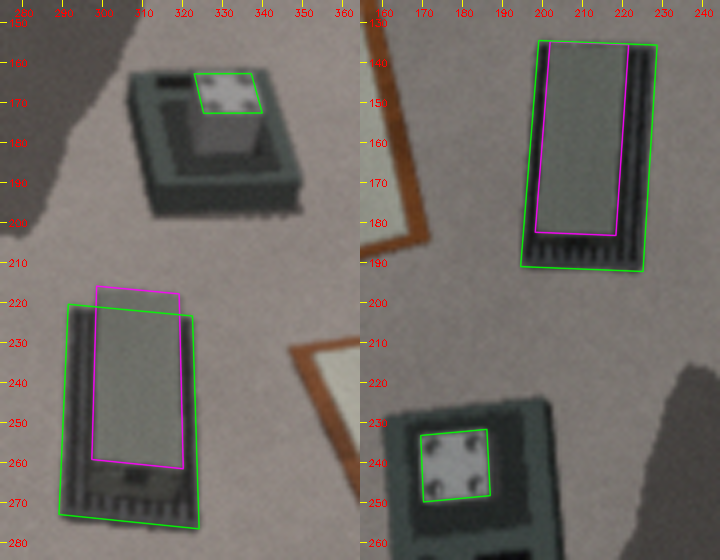

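View pics/nr.png

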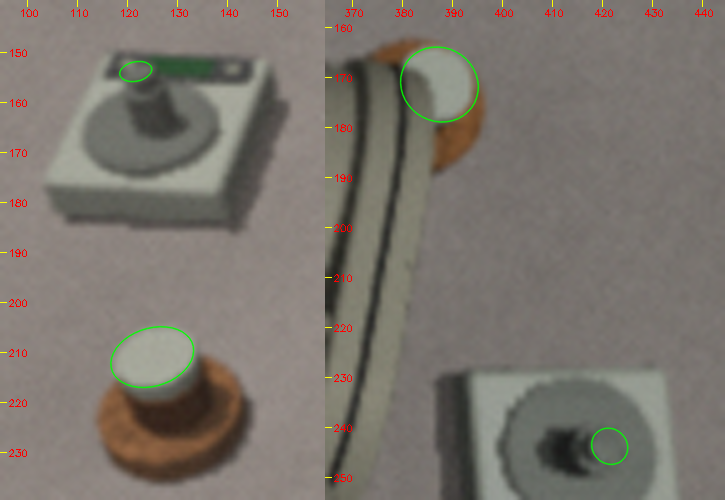

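View pics/n_s.png

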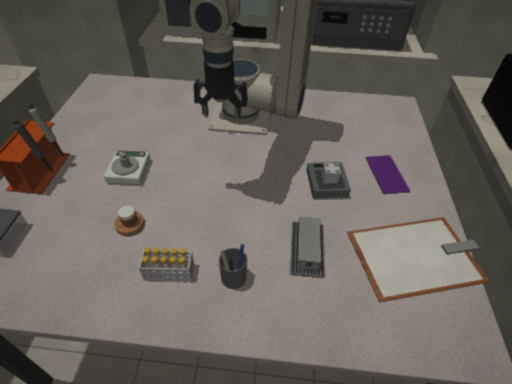

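All four match their overlays except the weight's knob, which blends into the pan in the top view. I'll zoom in on it before signing off.

Run:
```python
from h import *
s=cv2.imread("pics/n_s.png");t=cv2.imread("pics/n_t.png")
def st(i):return np.clip((i.astype(float)-60)*2.,0,255).astype(np.uint8)
crop(st(s),105,140,38,45,10,"pics/o1.png",5,[(circ((.398,-.3335),.014,.046),(0,255,0))],"scene")
crop(st(t),395,225,40,45,10,"pics/o2.png",5,[(circ((.398,-.3335),.014,.046),(0,255,0)),(circ((.398,-.3335),.010,.092),(0,255,255))],"top")
cv2.imwrite("pics/o.png",np.hstack([cv2.imread("pics/o1.png"),cv2.imread("pics/o2.png")]))
```

View pics/o.png

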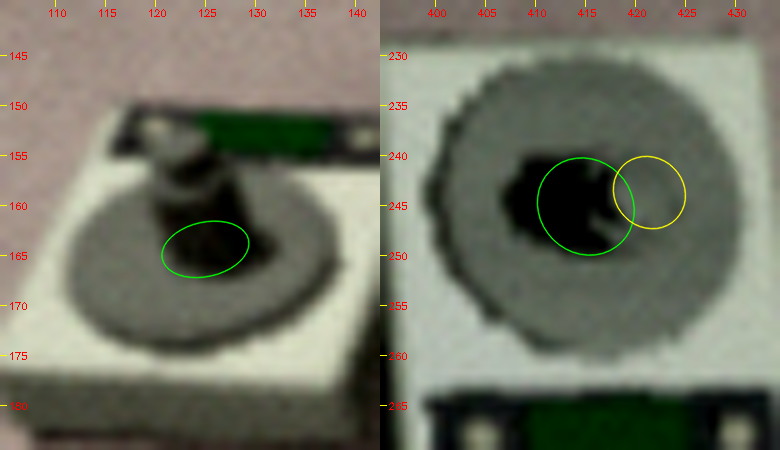

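The weight stands upright, with its base on the predicted circle at about (125,164) in the scene view. The arm is clear of everything, so I'm handing in.

Run:
```python
from h import *
print(bot.current_time_s(),bot.current_position(),bot.current_ft_force().round(2))
bot.sign_off()
```

```text
42.9917 [4.00812332e-01 3.29515685e-04 3.29685918e-01] [0.15 0.55 0.29]
the job is handed in; nothing more can be done
```

I took the stack apart in the required order: the weight to the pan, the block to the heater plate (squared up), the jar to the cork, and the box lengthwise on the grey mat. The job was handed in at about 43 s of the 122 s allowed. No verdict was reported.

**Last checks:**
- **Placement:** overlays from both cameras put the block, jar and box within about 2–3 mm of their middles. The block measured about 0.02 rad off the plate and the box lies along the mat.
- **Weight:** its base lies on the expected circle to within about 3 mm in the scene view. Its knob blends into the pan in the top view, so I could not confirm that part there.
- **Handling:** each item was lowered until it touched or nearly touched and then released. The arm ended clear with almost no force on the wrist.
- **Tube rack and pen cup:** they look unmoved in the last picture, and all moves stayed clear of them. I did not measure their positions again.

No check failed. The only disagreement was between the two cameras, by up to about 4 mm on the cork and box positions; I used values in between.

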